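# Find the tired bandsaw foot and push its tag down

### The arm

A 7-joint arm with a two-finger parallel gripper is mounted at the origin on the work surface. World frame = base frame: x ahead of the robot, y to its left, z up, the work surface at z = 0. Lengths are in m, angles in rad, forces in N, time in s.
With the tool pointing down it reaches from about 0.4 to 0.85 m from the base axis. Payload 10.4 kg.
Tool frame: the origin (TCP) lies on the front face of the gripper's body, between the roots of the fingers; the fingertips stand 73 mm ahead of it and the grasp point (between the pads) lies 54 mm ahead of it; z points along the fingers, y is the line along which they close (so a half turn about z gives the same grasp; the last joint's range is limited). The gripper opens to 85 mm and grips with 20 to 120 N. Pads are 22 mm wide; open, the fingers measure 114 mm over their backs; the gripper's body (76 mm by 85 mm) begins 54 mm behind the grasp point. The pads swing forward as they close: fully open they stand 13 mm farther back than shut.
Start: joints at [1.248, 0.332, -0.065, 1.46, 0.022, 1.35, -0.088], TCP at [0.185, -0.597, 0.304] pointing down, gripper open.
Joint ranges: [-2.6, 2.6], [-0.5, 2.12], [-1.47, 1.34], [0.16, 2.42], [-1.27, 4.41], [0.06, 2.06], [-2.6, 2.6]. Speed limits (rad/s): [2.22, 2.22, 2.79, 2.79, 3.14, 3.14, 3.14].

### API

Orientations are given as a unit quaternion [x, y, z, w].
In Python, from workcell import manip gives the robot as it stands.
- The arm moves only by the shell command python3 -m jog 'ROWS' [FORCE]. ROWS is JSON, a list of rows, each an object with "grip": the gripper command: -1 is fully open, 1 is shut, values between are in proportion; "slide": the shift along the tool's x, y, z in cm, a list of three; "yaw": the turn about the tool's z in rad. A call has 1 to 8 rows; each row shifts and turns the commanded pose from where the row before left it, along the tool's axes as they then stand; what a row does not reach is not made up. A row lasts 1/10 s, in which the tool goes at most 50 mm and 8.59 degrees, less where a joint would pass 70% of its speed; a pose out of reach is approached as far as the arm can. A call with a gripper value outside its range is refused whole. The fingers move at their own pace and stop on an object; FORCE is the grip in N (left out, the last holds). Time passes only in rows, so rows that do not move let the fingers close. It gives the time, the measured TCP pose, the force, the opening and the grip force at its end, in the units of the state.
- manip.get_obs(): the state, without advancing time (a new reading comes with each control period).
- manip.camera(name): name is "scene" or "top" or "wrist"; returns the picture (400x640x3 uint8, blue, green, red); there is no depth.
- manip.calibration(name): a dict with "vfov" (degrees; the focal length in pixels is half the picture's height over the tangent of half this angle, whatever the lens; pixels are square), "cx", "cy" (the principal point, pixels), "k1" (the pictures are not rectified: a ray, as slopes to the right and down, at radius r is drawn at 1 + k1 r^2 times it, then the intrinsics apply), "camera_from_world" (4x4, takes a point from world to camera coordinates). Camera axes: x right, y down, z forward; pixel columns grow to the right and rows downward; lengths in m; the calibration is good to about 2 mm. A picture is of the moment at which its call begins: read the wrist's pose just before it. calibration takes no time and is no camera call; for the wrist camera it gives the pose at the moment of the call.
- manip.hand_in(): hands the job in; it is judged then, once.
Trained networks look in the newest picture that a camera, given by its name, has taken for a name from the list of things; names that differ only in an ending like _2 or _b are one class to them, and where a whole thing is asked for, a point or a joint stands for the part that bears it (a point fixed in the world has none). Each returns a list of dicts, best first, with "conf" (0 to 1); they miss things now and then, are a little off and sometimes report something else, mostly with a low value. They report only what shows in the picture. A call takes as long as a camera call.
- manip.masks_of(thing, camera): "region" (400x640 bool, what is visible of it) and "centre" ([column, row] in pixels, amid what is visible of it).
The state is a dict: "clock": time; "joint_pos": joint angles; "joint_velocities": joint speeds; "tau": joint torques, N m; "position": TCP position; "ee_rot": TCP orientation; "ft_force": force on the tool from outside, world axes, zero at the start; "torque": the same for the moment, N m; "grip_width": opening from 0.0 (shut) to 1.0 (fully open); "grasp_force": force on a finger pad.
Only numpy, scipy, OpenCV 4.12 (cv2) and the standard library are available. Lean on these libraries where they do the work, as an engineer would, in place of code of your own. Each camera call takes 0.05 s, during which the arm holds its last target. There are 200 camera calls.

### The job

Three spring feet from the bandsaw stand on a row of wooden test blocks, each with its own push tag. Working from the robot's left to its right, press each foot's round rubber pad about half-way down, never to its stop, to feel which spring is the softest, and then push the flat metal tag on that foot's block fully down. Only press: leave the other two tags up, do not lift or shift the loose things on the bench, and finish clear with all pads sprung back.

Things in the scene. Friction and masses are not known exactly. Their poses are not given: they have to be found in the camera images.
- board: fixed base board under the three blocks, 220 (own x) x 580 (own y) x 12 mm thick; origin: centre of its underside; own x points away from the robot within 10 degrees
- block_left: fixed wooden test block at the left of the row as seen from the robot (+y is left), 156 (own x, away from the robot) x 76 (own y) x 24 mm tall; origin: centre of its underside, on the board, 12 mm above the bench. All three blocks look alike: spring foot towards +x, push tag towards -x
- pad_left (a point): point fixed to block_left: where the centre of the top face of its round black rubber pad (50 mm dia, 14 mm thick, on a coil spring) is while unpressed; own x = +36 mm, 96 mm above the bench. The point does not move with the pad; pads are pressed straight down
- tag_left (a point): point fixed to block_left: where the centre of the top face of its tag (flat aluminium plate 22 (x) x 40 (y) x 8 mm on a thin stem) is while up; own x = -48 mm, 70 mm above the bench. The point does not move with the tag; a tag fully down has its top 52 mm above the bench
- block_middle: fixed wooden test block at the middle of the row as seen from the robot (+y is left), 156 (own x, away from the robot) x 76 (own y) x 24 mm tall; origin: centre of its underside, on the board, 12 mm above the bench. All three blocks look alike: spring foot towards +x, push tag towards -x
- pad_middle (a point): point fixed to block_middle: where the centre of the top face of its round black rubber pad (50 mm dia, 14 mm thick, on a coil spring) is while unpressed; own x = +36 mm, 96 mm above the bench. The point does not move with the pad; pads are pressed straight down
- tag_middle (a point): point fixed to block_middle: where the centre of the top face of its tag (flat aluminium plate 22 (x) x 40 (y) x 8 mm on a thin stem) is while up; own x = -48 mm, 70 mm above the bench. The point does not move with the tag; a tag fully down has its top 52 mm above the bench
- block_right: fixed wooden test block at the right of the row as seen from the robot (+y is left), 156 (own x, away from the robot) x 76 (own y) x 24 mm tall; origin: centre of its underside, on the board, 12 mm above the bench. All three blocks look alike: spring foot towards +x, push tag towards -x
- pad_right (a point): point fixed to block_right: where the centre of the top face of its round black rubber pad (50 mm dia, 14 mm thick, on a coil spring) is while unpressed; own x = +36 mm, 96 mm above the bench. The point does not move with the pad; pads are pressed straight down
- tag_right (a point): point fixed to block_right: where the centre of the top face of its tag (flat aluminium plate 22 (x) x 40 (y) x 8 mm on a thin stem) is while up; own x = -48 mm, 70 mm above the bench. The point does not move with the tag; a tag fully down has its top 52 mm above the bench
- foot_k (a joint): how far the pad of unit k is pressed down, m: 0 = free, 0.020 = at its stop; it springs back. Which block carries unit k changes each time and is not told. The three springs differ: at half-way, 0.010, the softest takes about 4 N, the others about 9 and 14 N; all are slightly preloaded
- tag_k (a joint): how far the tag of unit k (same block as foot_k) is pushed down, m: 0 = up (all start here), 0.018 = fully down on its collar. Pushing takes about 3 N of friction; it stays where it is left
- foot_r (a joint): how far the pad of unit r is pressed down, m: 0 = free, 0.020 = at its stop; it springs back. Which block carries unit r changes each time and is not told. The three springs differ: at half-way, 0.010, the softest takes about 4 N, the others about 9 and 14 N; all are slightly preloaded
- tag_r (a joint): how far the tag of unit r (same block as foot_r) is pushed down, m: 0 = up (all start here), 0.018 = fully down on its collar. Pushing takes about 3 N of friction; it stays where it is left
- foot_t (a joint): how far the pad of unit t is pressed down, m: 0 = free, 0.020 = at its stop; it springs back. Which block carries unit t changes each time and is not told. The three springs differ: at half-way, 0.010, the softest takes about 4 N, the others about 9 and 14 N; all are slightly preloaded
- tag_t (a joint): how far the tag of unit t (same block as foot_t) is pushed down, m: 0 = up (all start here), 0.018 = fully down on its collar. Pushing takes about 3 N of friction; it stays where it is left
- dowel: short upright wooden dowel plug, 34 dia x 34 mm tall, standing on the board between two blocks; origin: centre of its underside. To be left alone
- tape: black tape measure, 58 x 30 x 46 mm tall, standing on the board between two blocks; origin: centre of its underside. To be left alone
- glue: yellow glue bottle, 54 dia x 130 mm tall, beyond the blocks; origin: centre of its underside. To be left alone
- wax: wax tin, 72 dia x 55 mm tall, beyond the blocks; origin: centre of its underside. To be left alone
- mallet: hammer lying to the left of the blocks; origin: underside, about the middle of its length. To be left alone
- driver: screwdriver lying to the right of the blocks; origin: underside, about the middle of its length. To be left alone
- offcut: dark wood offcut, 70 x 45 x 32 mm tall, to the right of the blocks; origin: centre of its underside. To be left alone

How it is judged:
By the outcome, as a careful person would: the job done as asked, in the order asked, and still so for the second after the job is handed in, with the robot touching nothing.
It also fails if it takes over 51 s, if anything falls off the work surface, if the arm or the gripper's body presses on something with over 40 N, if the wrist force passes 120 N, or if a joint passes its speed limit or range.

## Working session

There is one attempt and no reset: what is moved stays moved. The work goes in short steps, Python scripts to look and compute and a shell command to move; the robot and the scene stay as the last step left them, time stands still between calls to the robot, and variables do not carry over. Pictures are saved under pics/ and viewed, at most 10 in all, crops included, and the job is handed in when it is done.

```bash
mkdir -p pics; cat > h.py <<'E'
import numpy as np, cv2
from workcell import manip
def K(c):
    f=200/np.tan(np.radians(c['vfov'])/2); return f
def ray(c,px):
    f=K(c); d=np.array([(px[0]-c['cx'])/f,(px[1]-c['cy'])/f]); u=d.copy()
    for _ in range(30): u=d/(1+c['k1']*(u@u))
    T=np.array(c['camera_from_world']); R=T[:3,:3]
    return -R.T@T[:3,3], R.T@np.array([u[0],u[1],1])
def atz(c,px,z):
    o,d=ray(c,px); return o+d*(z-o[2])/d[2]
def proj(c,P):
    T=np.array(c['camera_from_world']); p=T[:3,:3]@np.array(P)+T[:3,3]; u=p[:2]/p[2]; u=u*(1+c['k1']*(u@u))
    return K(c)*u+[c['cx'],c['cy']]
E
python3 - <<'E'
from h import *
o=manip.get_obs(); print({k:np.round(v,3) for k,v in o.items()})
for n in ['top','scene']:
    im=manip.camera(n); cv2.imwrite(f'pics/{n}0.png',im); c=manip.calibration(n)
    print(n,c['vfov'],c['k1'],ray(c,(320,200)))
    for t in ['pad_left','tag_left','block_left','block_middle','block_right','dowel','tape']:
        for m in manip.masks_of(t,n)[:4]: print(t,round(m['conf'],2),np.round(m['centre'],1),m['region'].sum())
E
```

```text
{'clock': np.float64(0.0), 'joint_pos': array([ 1.248,  0.333, -0.065,  1.461,  0.022,  1.35 , -0.088]), 'joint_velocities': array([-0.001,  0.001,  0.002,  0.001,  0.002,  0.001,  0.001]), 'tau': array([ 1.0000e-03, -6.2545e+01,  5.0000e-02, -3.9160e+01,  1.6000e-02,
        1.0000e-02,  0.0000e+00]), 'position': array([ 0.184, -0.597,  0.303]), 'ee_rot': array([ 0.989,  0.149, -0.   , -0.001]), 'ft_force': array([ 0.334, -0.263, -0.724]), 'torque': array([-0.05 ,  0.015,  0.008]), 'grasp_force': np.float64(0.0), 'grip_width': np.float64(0.999)}
top 52.476549417129306 -0.03458348694282474 (array([ 5.16192395e-01, -7.23946213e-04,  1.30041645e+00]), array([ 0.05879393,  0.02372924, -0.9980436 ]))
pad_left 0.96 [278.3 209.8] 770
tag_left 0.56 [279.1 209.6] 773
block_left 0.59 [281.2 213.7] 843
block_middle 0.84 [340.1 227.3] 716
block_right 0.75 [401.7 229.6] 843
block_right 0.49 [278.6 213.8] 917
tape 0.28 [340.  226.8] 678
scene 42.12467808079135 -0.034870982609669705 (array([ 1.12809402, -0.95844732,  0.88574591]), array([-0.41563371,  0.71343941, -0.5645625 ]))
pad_left 0.65 [342.4 202.4] 817
tag_left 0.69 [345.5 206.1] 781
block_left 0.73 [339.8 207.5] 724
block_middle 0.92 [297.1 237.9] 1012
block_middle 0.38 [234.6 258.8] 140
block_right 0.73 [246.9 277.9] 1151
block_right 0.63 [288.6 214.4] 86
dowel 0.65 [392.1 163.8] 648
dowel 0.53 [248.  276.3] 1106
dowel 0.45 [331.8 216.5] 172
tape 0.6 [283.6 254.8] 400
```

```bash
python3 - <<'E'
import cv2
im=cv2.imread('pics/top0.png'); cv2.imwrite('pics/top0c.png',cv2.resize(im[120:320,200:460],None,fx=3,fy=3,interpolation=cv2.INTER_CUBIC))
im=cv2.imread('pics/scene0.png'); cv2.imwrite('pics/scene0c.png',cv2.resize(im[120:340,170:430],None,fx=2.7,fy=2.7))
E
```

```text
(no output)
```

View pics/top0c.png

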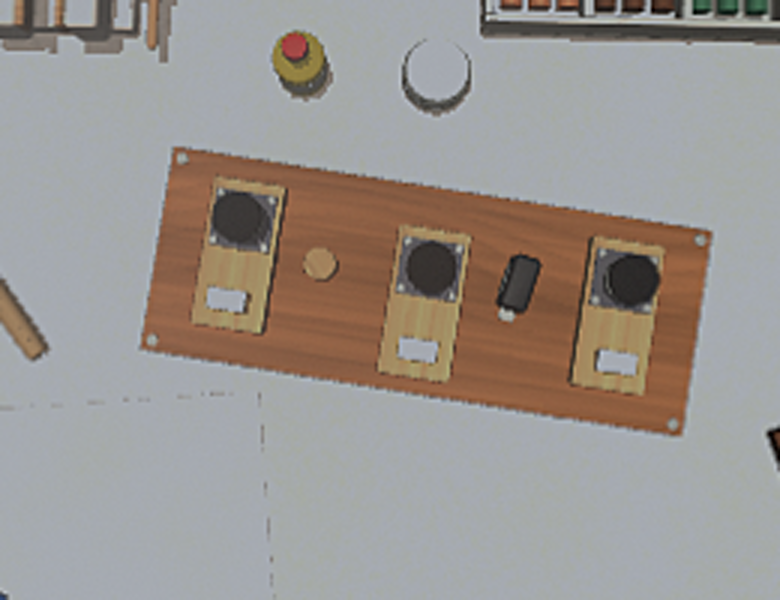

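View pics/scene0c.png

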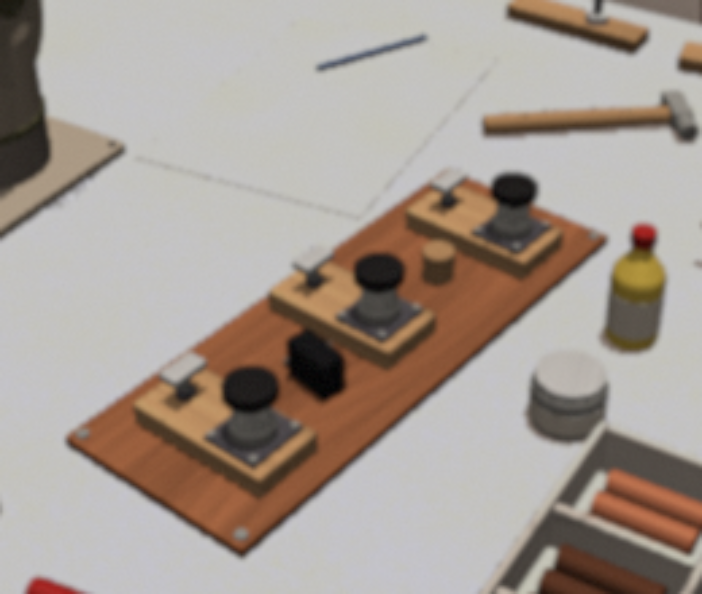

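The top crop shows pads at full-image px about (280,191), (344,209) and (411,213), and tags at about (276,220), (339,237) and (405,240). The dowel stands between left and middle, the tape between middle and right. The network centres are several pixels off, so I'll segment by brightness and cross-check with the scene camera.

```bash
python3 - <<'E'
from h import *
im=cv2.imread('pics/top0.png'); c=manip.calibration('top'); cs=manip.calibration('scene')
hsv=cv2.cvtColor(im,cv2.COLOR_BGR2HSV)
def blob(mask,p,r):
    m=np.zeros(mask.shape,np.uint8); cv2.circle(m,p,r,1,-1); m&=mask.astype(np.uint8)
    n,l,s,ce=cv2.connectedComponentsWithStats(m); i=1+np.argmax(s[1:,4]); return ce[i],s[i,4],s[i,2:4]
pads=[(280,191),(344,209),(411,213)]; tags=[(276,220),(339,237),(405,240)]
for p,t in zip(pads,tags):
    a,n,b=blob(hsv[...,2]<62,p,12); d,n2,b2=blob((hsv[...,1]<60)&(hsv[...,2]>140),t,10)
    P=atz(c,a,.096);T=atz(c,d,.070); v=P-T
    print(a.round(1),n,b,d.round(1),n2,b2,P.round(4),T.round(4),'sep',np.hypot(*v[:2]).round(4),'yaw',np.degrees(np.arctan2(v[1],v[0])).round(1),'scene',proj(cs,P).round(1),proj(cs,T).round(1))
cor=[(181,158),(700,240),(673,425),(152,341)]
W=np.array([atz(c,(x/3+200,y/3+120),.012) for x,y in cor]);print(W.round(3))
for a,b in [(0,1),(3,2)]: v=W[a]-W[b];print(np.hypot(*v[:2]),np.degrees(np.arctan2(-v[0],v[1])))
o=manip.get_obs(); from scipy.spatial.transform import Rotation as R; print(R.from_quat(o['ee_rot']).as_matrix().round(3))
E
```

```text
[278.8 191.8] 210 [17 17] [274.7 219.3] 88 [14  9] [0.6083 0.1517 0.096 ] [0.5262 0.1647 0.07  ] sep 0.0832 yaw -9.0 scene [359.3 187.1] [335.7 184.5]
[343.5 208.9] 219 [16 17] [338.7 236.2] 91 [14  9] [ 0.5627 -0.0426  0.096 ] [ 0.4808 -0.0311  0.07  ] sep 0.0827 yaw -7.9 scene [309.1 217.3] [285.3 213.6]
[410.2 213. ] 238 [19 18] [405.4 240.3] 94 [14  9] [ 0.556  -0.2402  0.096 ] [ 0.4741 -0.2323  0.07  ] sep 0.0823 yaw -5.5 scene [261.9 259.7] [236.7 254.5]
[[ 0.675  0.224  0.012]
 [ 0.602 -0.329  0.012]
 [ 0.407 -0.304  0.012]
 [ 0.479  0.248  0.012]]
0.557710563147883 -7.498222902043852
0.5564342257055089 -7.446473949032069
[[ 0.955  0.295  0.   ]
 [ 0.295 -0.955 -0.   ]
 [-0.     0.    -1.   ]]
```

```bash
python3 -m jog '[{"grip":1,"slide":[0,0,0],"yaw":0.145},{"grip":1,"slide":[0,0,0],"yaw":0.145},{"grip":1,"slide":[0,0,0],"yaw":0.145},{"grip":1,"slide":[1.6,-4.2,0],"yaw":0},{"grip":1,"slide":[1.6,-4.2,0],"yaw":0},{"grip":1,"slide":[1.6,-4.2,0],"yaw":0},{"grip":1,"slide":[1.6,-4.2,0],"yaw":0},{"grip":1,"slide":[1.6,-4.2,0],"yaw":0}]' 40
python3 -m jog '[{"grip":1,"slide":[1.6,-4.2,0],"yaw":0},{"grip":1,"slide":[1.6,-4.2,0],"yaw":0},{"grip":1,"slide":[1.6,-4.2,0],"yaw":0},{"grip":1,"slide":[1.6,-4.2,0],"yaw":0},{"grip":1,"slide":[1.6,-4.2,0],"yaw":0},{"grip":1,"slide":[1.6,-4.2,0],"yaw":0},{"grip":1,"slide":[1.6,-4.2,0],"yaw":0},{"grip":1,"slide":[1.6,-4.2,0],"yaw":0}]'
cat > go.py <<'E'
import sys
from h import *
from scipy.spatial.transform import Rotation as R
o=manip.get_obs(); M=R.from_quat(o['ee_rot']).as_matrix()
d=np.array(eval(sys.argv[1]))-o['position']
print('t',o['clock'],'pos',o['position'].round(4),'F',o['ft_force'].round(2),'w',round(float(o['grip_width']),3),'slide cm',(M.T@d*100).round(2),'xdir',M[:,0].round(3))
E
python3 go.py '[.608,.152,.2]'
```

```text
clock: 1.6
position: [0.2928, -0.3982, 0.3041]
ee_rot: [0.998, -0.068, 0.0, 0.0]
ft_force: [0.9, 0.3, 0.8]
grip_width: 0.0
grasp_force: 0.0
clock: 2.4
position: [0.4648, -0.0824, 0.3043]
ee_rot: [0.998, -0.068, 0.0, 0.0]
ft_force: [0.8, -1.1, -0.1]
grip_width: 0.003
grasp_force: 0.0
t 2.4 pos [ 0.4648 -0.0824  0.3043] F [ 0.77 -1.1  -0.07] w 0.003 slide cm [ 11.01 -25.17  10.43] xdir [ 0.991 -0.135  0.001]
```

```bash
python3 -m jog '[{"grip":1,"slide":[1.8,-4.1,1],"yaw":0},{"grip":1,"slide":[1.8,-4.1,1],"yaw":0},{"grip":1,"slide":[1.8,-4.1,1],"yaw":0},{"grip":1,"slide":[1.8,-4.1,1],"yaw":0},{"grip":1,"slide":[1.8,-4.1,1],"yaw":0},{"grip":1,"slide":[0,0,1],"yaw":0},{"grip":1,"slide":[0,0,0],"yaw":0},{"grip":1,"slide":[0,0,0],"yaw":0}]' >/dev/null
python3 go.py '[.608,.152,.181]'
python3 - <<'E'
from h import *
c=manip.calibration('wrist'); im=manip.camera('wrist'); 
for P in [(.608,.152,.096),(.5262,.1647,.07),(.5627,-.0426,.096),(.4808,-.0311,.07)]:
    p=proj(c,P); print(p.round(1)); cv2.drawMarker(im,tuple(int(v) for v in p),(0,0,255),0,12,1)
o=manip.get_obs(); M=o['position'] ; print(proj(c,[M[0],M[1],M[2]-.073]))
cv2.imwrite('pics/w1.png',im)
E
```

```text
t 3.2 pos [0.581  0.1056 0.244 ] F [-0.64  0.2   0.43] w -0.0 slide cm [ 2.04 -4.97  6.29] xdir [ 0.991 -0.136 -0.   ]
[242.6 183.6]
[255.3 274.2]
[537.3 209.6]
[498.6 291.8]
[319.52799273 271.09343086]
```

View pics/w1.png

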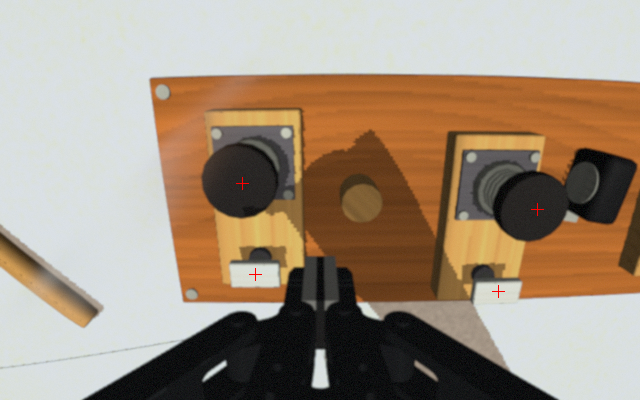

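The wrist view confirms the left pad at (240,180) and left tag at (255,274). The middle pad is at (530,206), about 5 mm from its mark. The shut fingertips are at (320,265).

```bash
python3 -m jog '[{"grip":1,"slide":[1.0,-2.5,1.5],"yaw":0},{"grip":1,"slide":[1.0,-2.5,1.5],"yaw":0},{"grip":1,"slide":[0,0,1.5],"yaw":0},{"grip":1,"slide":[0,0,1.0],"yaw":0},{"grip":1,"slide":[0,0,0],"yaw":0},{"grip":1,"slide":[0,0,0],"yaw":0}]' >/dev/null
python3 go.py '[.608,.152,.169]'
python3 -m jog '[{"grip":1,"slide":[0,0,0],"yaw":0},{"grip":1,"slide":[0,0,0],"yaw":0}]'; python3 go.py '[.608,.152,.169]'
```

```text
t 3.85 pos [0.6078 0.1523 0.1896] F [0.43 0.98 0.39] w 0.003 slide cm [0.02 0.02 2.06] xdir [ 0.991 -0.137  0.001]
clock: 4.05
position: [0.608, 0.1533, 0.1898]
ee_rot: [0.998, -0.068, 0.001, 0.0]
ft_force: [-0.0, -0.2, 0.0]
grip_width: -0.003
grasp_force: 0.0
t 4.05 pos [0.608  0.1533 0.1898] F [-0.04 -0.22  0.02] w -0.003 slide cm [0.02 0.13 2.08] xdir [ 0.991 -0.135  0.001]
```

```bash
python3 -m jog '[{"grip":1,"slide":[0,0,0.9],"yaw":0},{"grip":1,"slide":[0,0,0.9],"yaw":0},{"grip":1,"slide":[0,0,0.2],"yaw":0},{"grip":1,"slide":[0,0,0],"yaw":0},{"grip":1,"slide":[0,0,0],"yaw":0}]'
for i in 1 2 3 4; do python3 -m jog '[{"grip":1,"slide":[0,0,0.2],"yaw":0},{"grip":1,"slide":[0,0,0],"yaw":0},{"grip":1,"slide":[0,0,0],"yaw":0}]' | egrep 'pos|ft_'; done
```

```text
clock: 4.55
position: [0.6075, 0.1536, 0.1689]
ee_rot: [0.998, -0.068, -0.0, 0.0]
ft_force: [0.8, 0.3, -0.6]
grip_width: -0.0
grasp_force: 0.0
position: [0.6077, 0.1537, 0.1672]
ft_force: [-2.3, -1.0, 5.9]
position: [0.6077, 0.1537, 0.1654]
ft_force: [-3.1, -1.4, 6.8]
position: [0.6077, 0.1538, 0.1636]
ft_force: [-3.5, -1.9, 9.3]
position: [0.6077, 0.1538, 0.1618]
ft_force: [-5.4, -2.2, 10.1]
```

```bash
python3 -m jog '[{"grip":1,"slide":[0,0,0.3],"yaw":0},{"grip":1,"slide":[0,0,0],"yaw":0},{"grip":1,"slide":[0,0,0],"yaw":0}]' | egrep 'pos|ft_'; python3 -m jog '[{"grip":1,"slide":[0,0,0],"yaw":0}]' | egrep 'pos|ft_'
```

```text
position: [0.6077, 0.1538, 0.1591]
ft_force: [-6.2, -3.1, 12.1]
position: [0.6077, 0.1538, 0.1591]
ft_force: [-5.7, -3.2, 13.6]
```

```bash
python3 -m jog '[{"grip":1,"slide":[0,0,-2],"yaw":0},{"grip":1,"slide":[0,0,-2],"yaw":0},{"grip":1,"slide":[-0.35,4,0],"yaw":0},{"grip":1,"slide":[-0.35,4,0],"yaw":0},{"grip":1,"slide":[-0.35,4,0],"yaw":0},{"grip":1,"slide":[-0.35,4,0],"yaw":0},{"grip":1,"slide":[-0.35,4,0],"yaw":0},{"grip":1,"slide":[0,0,0],"yaw":0}]' >/dev/null
python3 -m jog '[{"grip":1,"slide":[0,0,0],"yaw":0},{"grip":1,"slide":[0,0,0],"yaw":0}]' >/dev/null; python3 go.py '[.564,-.042,.172]'
```

```text
t 7.15 pos [ 0.5636 -0.0408  0.198 ] F [-0.44  0.45  0.6 ] w 0.002 slide cm [0.06 0.11 2.6 ] xdir [ 0.991 -0.133  0.   ]
```

```bash
python3 -m jog '[{"grip":1,"slide":[0.1,0.1,1.2],"yaw":0},{"grip":1,"slide":[0,0,1.2],"yaw":0},{"grip":1,"slide":[0,0,0.2],"yaw":0},{"grip":1,"slide":[0,0,0],"yaw":0},{"grip":1,"slide":[0,0,0],"yaw":0}]' | egrep 'pos|ft_'
for i in 1 2 3 4 ; do python3 -m jog '[{"grip":1,"slide":[0,0,0.2],"yaw":0},{"grip":1,"slide":[0,0,0],"yaw":0},{"grip":1,"slide":[0,0,0],"yaw":0}]' | egrep 'pos|ft_'; done
```

```text
position: [0.5643, -0.043, 0.1719]
ft_force: [-0.2, -0.3, 0.6]
position: [0.5643, -0.0433, 0.17]
ft_force: [-0.0, -0.2, 0.2]
position: [0.5644, -0.0433, 0.1682]
ft_force: [-0.2, 0.5, 2.3]
position: [0.5644, -0.0433, 0.1661]
ft_force: [1.2, -0.7, 3.0]
position: [0.5644, -0.0433, 0.1641]
ft_force: [0.4, -0.4, 5.3]
```

```bash
for i in 1 2 ; do python3 -m jog '[{"grip":1,"slide":[0,0,0.25],"yaw":0},{"grip":1,"slide":[0,0,0],"yaw":0},{"grip":1,"slide":[0,0,0],"yaw":0}]' | egrep 'pos|ft_'; done;  python3 -m jog '[{"grip":1,"slide":[0,0,0],"yaw":0}]' | egrep 'pos|ft_'
```

```text
position: [0.5644, -0.0433, 0.1617]
ft_force: [0.2, 0.3, 6.6]
position: [0.5645, -0.0433, 0.1593]
ft_force: [-0.3, -0.2, 8.1]
position: [0.5644, -0.0433, 0.1594]
ft_force: [-0.3, -0.7, 7.8]
```

```bash
python3 -m jog '[{"grip":1,"slide":[0,0,-2],"yaw":0},{"grip":1,"slide":[0,0,-2],"yaw":0},{"grip":1,"slide":[0.4,3.9,0],"yaw":0},{"grip":1,"slide":[0.4,3.9,0],"yaw":0},{"grip":1,"slide":[0.4,3.9,0],"yaw":0},{"grip":1,"slide":[0.4,3.9,0],"yaw":0},{"grip":1,"slide":[0.4,3.9,0],"yaw":0},{"grip":1,"slide":[0,0,0],"yaw":0}]' >/dev/null
python3 -m jog '[{"grip":1,"slide":[0,0,0],"yaw":0},{"grip":1,"slide":[0,0,0],"yaw":0}]' >/dev/null; python3 go.py '[.557,-.241,.172]'
python3 - <<'E'
from h import *
c=manip.calibration('wrist'); im=manip.camera('wrist')
for P in [(.557,-.241,.096),(.4741,-.2323,.07)]:
    p=proj(c,P); print(p.round(1)); cv2.drawMarker(im,tuple(int(v) for v in p),(0,0,255),0,12,1)
cv2.imwrite('pics/w2.png',im)
E
```

```text
t 10.55 pos [ 0.5578 -0.2376  0.1985] F [0.1  1.61 0.11] w -0.004 slide cm [-0.03  0.35  2.65] xdir [ 0.991 -0.133 -0.001]
[325.7 243.5]
[328.1 334.6]
```

View pics/w2.png

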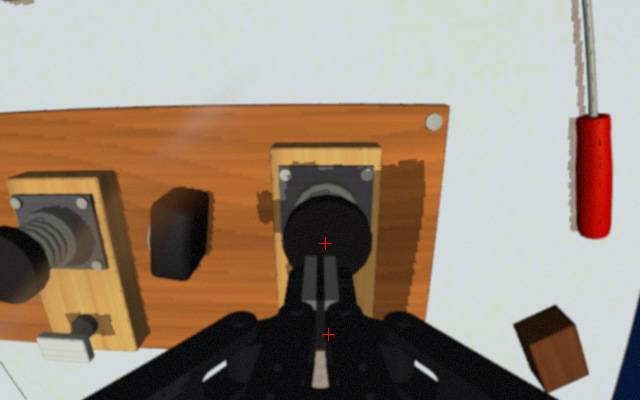

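The right pad, centred near (327,240), matches its mark at (326,243). The fingers are over its near part, so I move by the computed offset and press.

```bash
python3 -m jog '[{"grip":1,"slide":[0,0.3,1.2],"yaw":0},{"grip":1,"slide":[0,0,1.2],"yaw":0},{"grip":1,"slide":[0,0,0.2],"yaw":0},{"grip":1,"slide":[0,0,0],"yaw":0},{"grip":1,"slide":[0,0,0],"yaw":0}]' | egrep 'pos|ft_'
for i in 1 2 3 4; do python3 -m jog '[{"grip":1,"slide":[0,0,0.25],"yaw":0},{"grip":1,"slide":[0,0,0],"yaw":0},{"grip":1,"slide":[0,0,0],"yaw":0}]' | egrep 'pos|ft_'; done
```

```text
position: [0.5575, -0.242, 0.173]
ft_force: [-0.3, 0.5, 1.0]
position: [0.5574, -0.2422, 0.1706]
ft_force: [-0.4, -0.1, 0.3]
position: [0.5574, -0.2422, 0.168]
ft_force: [-0.3, -0.4, 1.5]
position: [0.5574, -0.2422, 0.1655]
ft_force: [0.1, -0.2, 2.1]
position: [0.5574, -0.2422, 0.163]
ft_force: [0.1, -0.5, 2.6]
```

```bash
python3 -m jog '[{"grip":1,"slide":[0,0,0.35],"yaw":0},{"grip":1,"slide":[0,0,0],"yaw":0},{"grip":1,"slide":[0,0,0],"yaw":0},{"grip":1,"slide":[0,0,0],"yaw":0}]' | egrep 'pos|ft_'
python3 -m jog '[{"grip":1,"slide":[0,0,-2],"yaw":0},{"grip":1,"slide":[0,0,-2],"yaw":0},{"grip":1,"slide":[-4,0,0],"yaw":0},{"grip":1,"slide":[-4,0,0],"yaw":0},{"grip":1,"slide":[0,0,0],"yaw":0},{"grip":1,"slide":[0,0,0],"yaw":0}]' >/dev/null; python3 go.py '[.4741,-.232,.143]'
```

```text
position: [0.5575, -0.2422, 0.1596]
ft_force: [0.9, -0.4, 3.3]
t 13.3 pos [ 0.4773 -0.2315  0.1993] F [0.51 0.21 1.36] w 0.002 slide cm [-0.3   0.09  5.63] xdir [ 0.991 -0.136 -0.001]
```

```bash
python3 -m jog '[{"grip":1,"slide":[-0.3,0.1,2.5],"yaw":0},{"grip":1,"slide":[0,0,2.5],"yaw":0},{"grip":1,"slide":[0,0,0],"yaw":0},{"grip":1,"slide":[0,0,0],"yaw":0}]' | egrep 'pos|ft_'
for i in 1 2 3; do python3 -m jog '[{"grip":1,"slide":[0,0,0.4],"yaw":0},{"grip":1,"slide":[0,0,0.3],"yaw":0},{"grip":1,"slide":[0,0,0],"yaw":0},{"grip":1,"slide":[0,0,0],"yaw":0}]' | egrep 'pos|ft_'; done
```

```text
position: [0.4757, -0.2317, 0.1496]
ft_force: [-0.0, -0.4, 0.8]
position: [0.4751, -0.232, 0.1427]
ft_force: [-1.0, 0.4, 0.2]
position: [0.4748, -0.2319, 0.1352]
ft_force: [-0.5, 0.3, 0.4]
position: [0.4748, -0.2319, 0.1281]
ft_force: [1.0, -0.1, -0.5]
```

```bash
python3 -m jog '[{"grip":1,"slide":[0,0,0.15],"yaw":0}]' | egrep 'pos|ft_'
python3 -m jog '[{"grip":1,"slide":[0,0,0.15],"yaw":0}]' | egrep 'pos|ft_'
python3 - <<'E'
from h import *
im=manip.camera('scene'); c=manip.calibration('scene')
x,y=proj(c,(.4741,-.232,.07)); print(x,y)
im=im[int(y)-55:int(y)+65,int(x)-60:int(x)+100]; cv2.imwrite('pics/s2.png',cv2.resize(im,None,fx=4.5,fy=4.5,interpolation=cv2.INTER_CUBIC))
E
```

```text
position: [0.475, -0.232, 0.127]
ft_force: [-1.3, 0.1, 2.7]
position: [0.475, -0.2319, 0.1255]
ft_force: [-1.3, 0.3, 2.6]
236.83067746380175 254.4566376392285
```

View pics/s2.png

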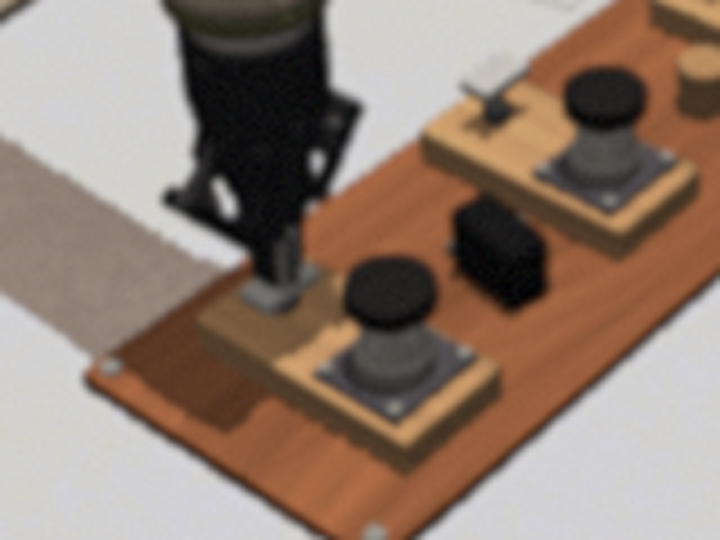

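The fingertips at crop (280,275) are on the tag, which has moved well down, with about 3 N of friction while moving. I keep going until it meets the collar.

```bash
for i in 1 2 3; do python3 -m jog '[{"grip":1,"slide":[0,0,0.1],"yaw":0},{"grip":1,"slide":[0,0,0],"yaw":0}]' | egrep 'pos|ft_'; done
```

```text
position: [0.475, -0.232, 0.1247]
ft_force: [-2.1, 1.0, 6.1]
position: [0.475, -0.232, 0.1246]
ft_force: [-5.9, 3.0, 17.4]
position: [0.4751, -0.2319, 0.1245]
ft_force: [-10.6, 4.7, 27.9]
```

The force climbs without travel at z 0.1245, so the tag is on its collar. I lift clear and check.

```bash
python3 -m jog '[{"grip":1,"slide":[0,0,-1],"yaw":0},{"grip":1,"slide":[0,0,-3],"yaw":0},{"grip":1,"slide":[0,0,-4],"yaw":0},{"grip":1,"slide":[0,0,-4],"yaw":0},{"grip":1,"slide":[-2,3,-2],"yaw":0},{"grip":1,"slide":[-2,3,-2],"yaw":0},{"grip":1,"slide":[-2,3,0],"yaw":0},{"grip":1,"slide":[-1,3,0],"yaw":0}]'|egrep 'clock|pos|ft_'
python3 -m jog '[{"grip":1,"slide":[0,0,0],"yaw":0},{"grip":1,"slide":[0,0,0],"yaw":0},{"grip":1,"slide":[0,0,0],"yaw":0}]' |egrep 'clock|pos|ft_'
python3 - <<'E'
from h import *
im=manip.camera('scene'); cv2.imwrite('pics/s3.png',cv2.resize(im[120:340,170:430],None,fx=2.7,fy=2.7,interpolation=cv2.INTER_CUBIC))
E
```

```text
clock: 16.55
position: [0.3879, -0.3427, 0.2834]
ft_force: [0.1, -0.3, -0.4]
clock: 16.85
position: [0.3901, -0.3404, 0.2823]
ft_force: [1.0, -0.3, -0.3]
```

View pics/s3.png

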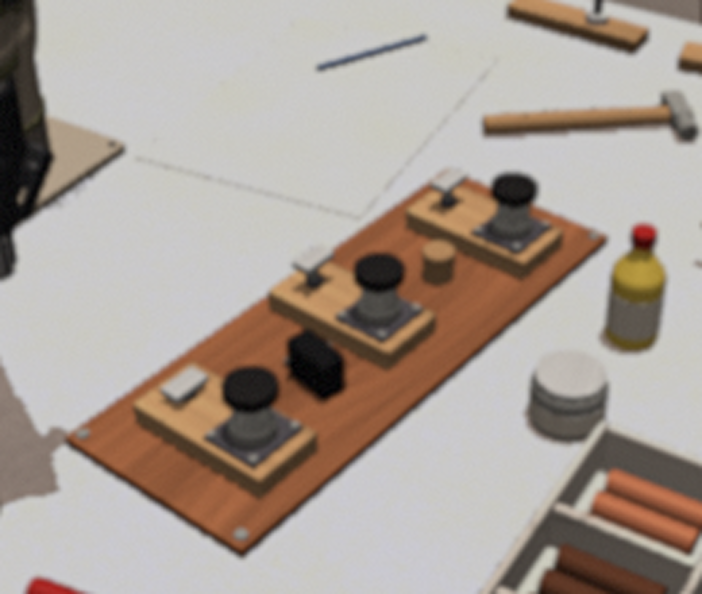

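The right tag, at crop (185,384), is down on its collar. The other two tags are up, all pads are back up, the loose things have not moved, and the arm is clear.

```bash
python3 -c "from workcell import manip; print(manip.hand_in())"
```

```text
the job is handed in; nothing more can be done
None
```

I pressed the pads left to right to about half-way and felt roughly 13, 8 and 3.5 N, so I pushed the right block's tag down to its collar and handed in at about 17 s with the other two tags up, all pads sprung back and the arm clear.

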